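# Index the standard cells in the turbidity meter's drawer and start the check

### The arm

A 7-joint arm with a two-finger parallel gripper is mounted at the origin on a cart in front of the work surface, level with it; the furniture and walls round the work are solid. World frame = base frame: x ahead of the robot, y to its left, z up, the work surface at z = 0. Lengths are in mm, angles in rad, forces in N, time in s.
With the tool pointing down it reaches from about 400 to 875 mm from the base axis. Payload 4.4 kg.
Tool frame: the origin (TCP) lies where the fingers leave the gripper's body, on its centre line; the fingertips stand 73 mm ahead of it and the grasp point (between the pads) lies 54 mm ahead of it; z points along the fingers, y is the line along which they close (so a half turn about z gives the same grasp; the last joint's range is limited). The gripper opens to 85 mm and grips with 20 to 120 N. Pads are 22 mm wide; open, the fingers measure 114 mm over their backs; the gripper's body (76 mm by 85 mm) begins 54 mm behind the grasp point. The pads swing forward as they close: fully open they stand 13 mm farther back than shut.
Start: joints at [1.267, 0.628, 0.038, 1.517, -0.027, 0.996, -0.02], TCP at [153.142, -631.715, 303.913] pointing down, gripper open.
Joint ranges: [-3.06, 3.06], [-0.37, 2.12], [-1.25, 1.32], [0.18, 2.47], [-1.1, 4.24], [0.23, 1.98], [-2.94, 2.94]. Speed limits (rad/s): [2.57, 2.57, 3.14, 3.14, 3.14, 3.14, 3.14].

### API

Orientations are given as [roll, pitch, yaw] about the fixed x, y, z axes, in that order (R = Rz(yaw) Ry(pitch) Rx(roll)).
In Python, from cell import ctrl gives the robot as it stands.
- The arm moves only by the tool send_rows, never from a script. Its argument "rows" is a list that holds one entry, the list of rows, each a list of 6 numbers: the shift along the tool's x, y, z in cm, then the turn, a rotation vector about the tool's x, y, z in rad. In form: [[[tx, ty, tz, wx, wy, wz], ...]]. A call has 1 to 10 rows; each row is the pose to reach, as a shift and turn from the pose commanded when the call began, along the tool's axes at that moment; what a row does not reach only later rows make up. A row lasts 1/10 s, in which the tool goes at most 50 mm and 8.59 degrees, less where a joint would pass 70% of its speed; a pose out of reach is approached as far as the arm can. A call with a gripper value outside its range is refused whole. "grip" is the closure in counts, from 0 (fully open) to 255 (shut), set as the call begins (left out, the last holds). The fingers move at their own pace and stop on an object; the grip force is fixed at half the most. Time passes only in rows, so rows that repeat a pose let the fingers close. It gives the time, the measured TCP pose, the force, the opening and the grip force at its end, in the units of the state.
- ctrl.read_state(): the state, without advancing time (a new reading comes with each control period).
- ctrl.get_image(name): name is "scene" or "top"; returns a dict with "pixels" (420x560x3 uint8, red, green, blue), "fx", "fy", "cx", "cy" (pixels), "D" ([k1, k2, p1, p2, k3] as OpenCV has them; the pictures are not rectified), "extrinsics" (4x4, takes a point from camera to world coordinates). Camera axes: x right, y up, looking along -z (the intrinsics and any distortion apply to the point x, -y, -z); pixel columns grow to the right and rows downward; lengths in mm; the calibration is good to about 2 mm. A picture is of the moment at which its call begins. There is no depth.
- ctrl.finish_job(): hands the job in; it is judged then, once.
The state is a dict: "clock": time; "qpos": joint angles; "qd": joint speeds; "tau": joint torques, N m; "eef_pos": TCP position; "tool_rot": TCP orientation; "force": force on the tool from outside, world axes, zero at the start; "torque": the same for the moment, N m; "width": finger opening in mm; "gripper_force": force on a finger pad.
Only numpy, scipy, OpenCV 4.12 (cv2) and the standard library are available. Lean on these libraries where they do the work, as an engineer would, in place of code of your own. Each camera call takes 0.05 s, during which the arm holds its last target. There are 200 camera calls.

### The job

Run the turbidity meter's check on all the sealed standard cells standing on the bench: pull the meter's sample drawer out to its stop and set each cell in a seat of its own, any seat, turned so that its key fin faces the index arrow, drops into the keyway and the cell stands right down on the seat's floor. With all of them in, push the drawer gently and fully home and then press the read key. Leave the other things on the bench where they are.

Things in the scene. Friction and masses are not known exactly. Their poses are not given: they have to be found in the camera images.
- drawer (a joint): sample drawer in the front of the turbidity meter (white bench instrument 320 mm wide, 170 mm deep, top deck 112 mm high, console at the back to 157 mm). 0 = fully home; grows as it comes out, to the stop at 0.125 m. Slides stiffly (about 3 N), stays where left. The meter's opening is 86 mm high: a cell seated right clears it by 6 mm, one standing proud on its fin does not pass.
- pull_bar (a point): middle of the drawer's steel pull bar (moves with it): 10 mm thick, 98 mm long along this frame's y, 73 mm above the worktop, 37 mm before the drawer's front panel (32 mm free behind the bar; panel 12 mm thick, its top 89 mm above the worktop). This frame's -x is the way the drawer opens, z up.
- read_key (a joint): round push key on the meter's top deck, near the front, right of the middle: 0 = up, 0.006 m = fully down, at about 5 N; springs back
- read_key_top (a point): middle of the top of that key (28 mm across); it goes straight down
- seat_1 (a point): seat 1 of the drawer's four (1 at the left, seen from the front; 68 mm apart): centre of its flat floor, 14 mm above the worktop; drawer's axes, -x to its front, z up. Round cup 42 mm inside, 52 mm outside, wall 20 mm high, with one keyway 12 mm wide, open at the top, through the wall on the front (-x) side. The front panel's inside is 50 mm from the centre.
- mark_1 (a point): index arrow on the drawer's floor before the keyway of seat 1 (a black tick on the front panel's top edge is in line with it), 31 mm from the seat's centre toward the drawer's front
- seat_2 (a point): seat 2 of the drawer's four (1 at the left, seen from the front; 68 mm apart): centre of its flat floor, 14 mm above the worktop; drawer's axes, -x to its front, z up. Round cup 42 mm inside, 52 mm outside, wall 20 mm high, with one keyway 12 mm wide, open at the top, through the wall on the front (-x) side. The front panel's inside is 50 mm from the centre.
- mark_2 (a point): index arrow on the drawer's floor before the keyway of seat 2 (a black tick on the front panel's top edge is in line with it), 31 mm from the seat's centre toward the drawer's front
- seat_3 (a point): seat 3 of the drawer's four (1 at the left, seen from the front; 68 mm apart): centre of its flat floor, 14 mm above the worktop; drawer's axes, -x to its front, z up. Round cup 42 mm inside, 52 mm outside, wall 20 mm high, with one keyway 12 mm wide, open at the top, through the wall on the front (-x) side. The front panel's inside is 50 mm from the centre.
- mark_3 (a point): index arrow on the drawer's floor before the keyway of seat 3 (a black tick on the front panel's top edge is in line with it), 31 mm from the seat's centre toward the drawer's front
- seat_4 (a point): seat 4 of the drawer's four (1 at the left, seen from the front; 68 mm apart): centre of its flat floor, 14 mm above the worktop; drawer's axes, -x to its front, z up. Round cup 42 mm inside, 52 mm outside, wall 20 mm high, with one keyway 12 mm wide, open at the top, through the wall on the front (-x) side. The front panel's inside is 50 mm from the centre.
- mark_4 (a point): index arrow on the drawer's floor before the keyway of seat 4 (a black tick on the front panel's top edge is in line with it), 31 mm from the seat's centre toward the drawer's front
- cell_1_mid (a point): sealed standard cell (all alike; may be absent), upright, 66 mm tall, 160 g, mostly in its steel foot; this point on its axis half-way up (33 mm). 36 mm across, foot bevelled; grey index collar 42 mm across, 26 to 35 mm up; black fixed cap 32 mm across, from 42 mm up to the top, to grip it by. x of this frame points along its key fin, z up. Seated right, this point is 33 mm above the seat's point.
- cell_1_fin (a point): outer end of that cell's one key fin, 31 mm from its axis and 24 mm above its underside. The grey fin stands out from the collar: 7 mm thick, reaching to 31.5 mm from the axis, from 13 to 35 mm above the underside. If it is not in the keyway it rides on the cup's wall and the cell stands 7 mm proud.
- cell_2_mid (a point): sealed standard cell (all alike; may be absent), upright, 66 mm tall, 160 g, mostly in its steel foot; this point on its axis half-way up (33 mm). 36 mm across, foot bevelled; grey index collar 42 mm across, 26 to 35 mm up; black fixed cap 32 mm across, from 42 mm up to the top, to grip it by. x of this frame points along its key fin, z up. Seated right, this point is 33 mm above the seat's point.
- cell_2_fin (a point): outer end of that cell's one key fin, 31 mm from its axis and 24 mm above its underside. The grey fin stands out from the collar: 7 mm thick, reaching to 31.5 mm from the axis, from 13 to 35 mm above the underside. If it is not in the keyway it rides on the cup's wall and the cell stands 7 mm proud.
- cell_3_mid (a point): sealed standard cell (all alike; may be absent), upright, 66 mm tall, 160 g, mostly in its steel foot; this point on its axis half-way up (33 mm). 36 mm across, foot bevelled; grey index collar 42 mm across, 26 to 35 mm up; black fixed cap 32 mm across, from 42 mm up to the top, to grip it by. x of this frame points along its key fin, z up. Seated right, this point is 33 mm above the seat's point.
- cell_3_fin (a point): outer end of that cell's one key fin, 31 mm from its axis and 24 mm above its underside. The grey fin stands out from the collar: 7 mm thick, reaching to 31.5 mm from the axis, from 13 to 35 mm above the underside. If it is not in the keyway it rides on the cup's wall and the cell stands 7 mm proud.
- cell_4_mid (a point): sealed standard cell (all alike; may be absent), upright, 66 mm tall, 160 g, mostly in its steel foot; this point on its axis half-way up (33 mm). 36 mm across, foot bevelled; grey index collar 42 mm across, 26 to 35 mm up; black fixed cap 32 mm across, from 42 mm up to the top, to grip it by. x of this frame points along its key fin, z up. Seated right, this point is 33 mm above the seat's point.
- cell_4_fin (a point): outer end of that cell's one key fin, 31 mm from its axis and 24 mm above its underside. The grey fin stands out from the collar: 7 mm thick, reaching to 31.5 mm from the axis, from 13 to 35 mm above the underside. If it is not in the keyway it rides on the cup's wall and the cell stands 7 mm proud.
- tape_roll: roll of blue masking tape lying flat (92 mm across, 24 mm high; its underside): a bystander, to be left alone
- marker: black felt marker lying down (136 mm): a bystander, to be left alone
- dropper_1: amber dropper bottle (30 mm across, 94 mm tall; its underside): a bystander, to be left alone
- stopper_1: black rubber stopper (32 mm across, 24 mm tall; its underside): a bystander, to be left alone

How it is judged:
By the outcome, as a careful person would: the job done as asked, in the order asked, and still so for the second after the job is handed in, with the robot touching nothing.
Of cell_1, cell_2, cell_3, cell_4 only 3 to 4 are there at a start; the rules pass over those that are not, and their reading is None.
At some moment in a run one of cell_1, cell_2, cell_3, cell_4 may be knocked a few centimetres aside while the robot is not near it.
Once in a run the grip may slacken for a moment while it holds something.
It also fails if it takes over 210 s, if anything falls off the work surface, if the arm or the gripper's body presses on something with over 40 N, if the wrist force passes 120 N, or if a joint passes its speed limit or range.

## Working session

There is one attempt and no reset: what is moved stays moved. The work goes in short steps, Python scripts to look and compute and a tool call to move; the robot and the scene stay as the last step left them, time stands still between calls to the robot, and variables do not carry over. Pictures are saved under pics/ and viewed, at most 14 in all, crops included, and the job is handed in when it is done.

Besides the shell and the picture viewer there is one more tool, called after "Emit:" as name([rows], argument=value, ...), one row to a line, values as JSON. send_rows: Moves the arm, as the interface text tells. Its arguments: {"type":"object","properties":{"rows":{"type":"array","items":{"type":"array","items":{"type":"array","items":{"type":"number"}}}},"grip":{"type":"number"}},"required":["rows"]}

```bash
mkdir -p pics; ls
cat > h.py <<'E'
import numpy as np, cv2
from cell import ctrl
from scipy.spatial.transform import Rotation as R
def grab(n,save=None):
    d=ctrl.get_image(n); 
    if save: cv2.imwrite('pics/'+save,cv2.cvtColor(np.asarray(d['pixels'],np.uint8),cv2.COLOR_RGB2BGR))
    return d
def K(d): return np.array([[d['fx'],0,d['cx']],[0,d['fy'],d['cy']],[0,0,1.]])
def ray(d,uv):
    u=cv2.undistortPoints(np.array(uv,float).reshape(-1,1,2),K(d),np.array(d['D'],float)).reshape(-1,2)
    E=np.array(d['extrinsics']); v=np.c_[u[:,0],-u[:,1],-np.ones(len(u))]@E[:3,:3].T
    return E[:3,3],v
def plane(d,uv,z):
    o,v=ray(d,uv); return o+v*((z-o[2])/v[:,2])[:,None]
def proj(d,P):
    E=np.array(d['extrinsics']); c=(np.atleast_2d(P)-E[:3,3])@E[:3,:3]; c=c*[1,-1,-1]
    return cv2.projectPoints(c.reshape(-1,1,3),np.zeros(3),np.zeros(3),K(d),np.array(d['D'],float))[0].reshape(-1,2)
E
python3 - <<'E'
from h import *
for n in('scene','top'):
    d=grab(n,n+'0.png'); print(n,d['fx'],d['D'],np.round(d['extrinsics'],3).tolist())
print(ctrl.read_state())
E
```

```text
pics
scene 383.35579918406177 [-0.06164301  0.          0.          0.          0.        ] [[-0.627, 0.471, -0.62, -133.938], [-0.779, -0.368, 0.508, 670.19], [0.011, 0.802, 0.598, 731.515], [0.0, 0.0, 0.0, 1.0]]
top 486.28415850194995 [0.01778388 0.         0.         0.         0.        ] [[0.01, 0.979, -0.201, 255.807], [-1.0, 0.01, -0.001, 99.48], [0.001, 0.201, 0.979, 1383.256], [0.0, 0.0, 0.0, 1.0]]
{'clock': 0.1, 'qpos': array([ 1.26717475,  0.62922699,  0.03844424,  1.51822207, -0.02699636,
        0.99631651, -0.02000713]), 'qd': array([ 0.00120995, -0.00178017, -0.00033752, -0.00235672, -0.00011294,
        0.00094226,  0.0003383 ]), 'tau': array([ 3.11293734e-03, -5.64527965e+01,  1.23057760e+00, -1.93969774e+01,
        1.13419487e-02,  5.49406599e-03, -1.79666876e-05]), 'eef_pos': array([ 153.06398204, -631.29130239,  303.1129004 ]), 'tool_rot': array([-3.13993768e+00,  1.70266977e-05,  2.37817895e-01]), 'force': array([-0.26867781, -0.01121512,  0.25660874]), 'torque': array([-0.02173529,  0.01682852,  0.01864808]), 'gripper_force': 0.0, 'width': 85.35969591643577}
```

```bash
sleep 0
```

```text
(no output)
```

View pics/scene0.png

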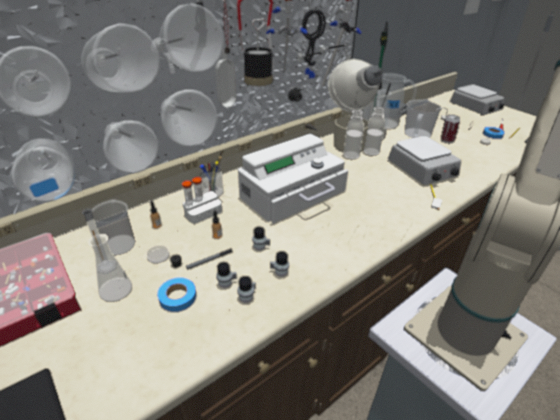

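View pics/top0.png

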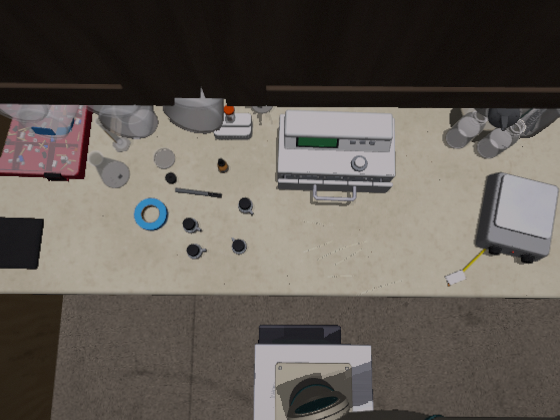

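The pictures show four cells, at top-view pixels (190,225), (194,251), (245,205) and (238,246). The meter is near (336,150), with its pull bar at (334,198) and its key at (359,162).

Run:
```python
from h import *
t=cv2.imread('pics/top0.png')
a=cv2.resize(t[190:270,165:265],None,fx=6,fy=6,interpolation=cv2.INTER_CUBIC)[:480]
b=cv2.resize(t[105:210,270:403],None,fx=5,fy=5,interpolation=cv2.INTER_CUBIC)
cv2.imwrite('pics/ca.png',a);cv2.imwrite('pics/cb.png',b)
d=grab('top')
print(plane(d,[(190,225),(194,251),(245,205),(238,246)],66).round(0).tolist())
print(plane(d,[(314,198),(355,198),(334,198)],73).round(0).tolist(),plane(d,[(359,162)],115).round(0).tolist())
print(plane(d,[(277,178),(395,180)],112).round(0).tolist())
```

```text
[[465.0, 339.0, 66.0], [394.0, 325.0, 66.0], [523.0, 190.0, 66.0], [409.0, 206.0, 66.0]]
[[543.0, -1.0, 73.0], [544.0, -114.0, 73.0], [544.0, -56.0, 73.0]] [[635.0, -120.0, 115.0]]
[[589.0, 102.0, 112.0], [586.0, -216.0, 112.0]]
```

View pics/ca.png

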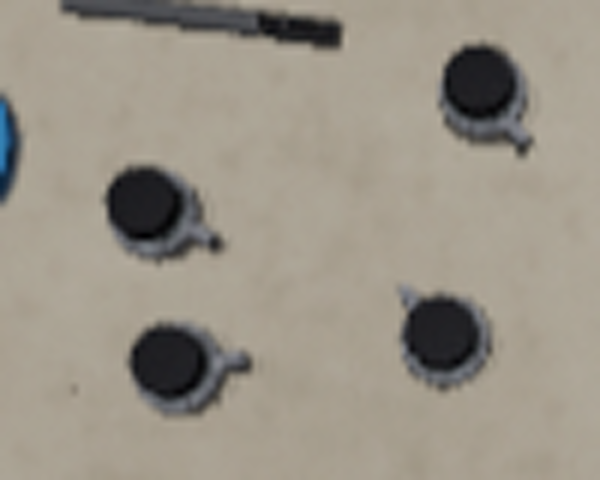

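View pics/cb.png

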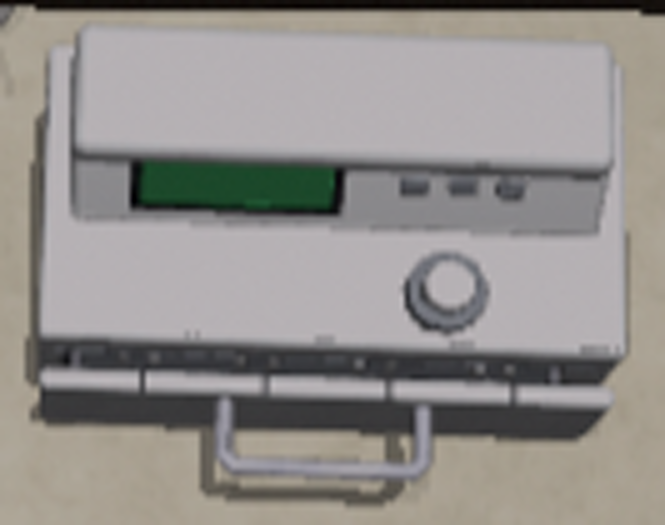

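```bash
cat >> h.py <<'E'
def goal(x,y,z,yaw=None):
    "shift (cm) and turn in the tool axes from the measured pose to a tool-down pose; yaw in deg"
    s=ctrl.read_state(); r=R.from_euler('xyz',s['tool_rot'])
    cy=np.degrees(s['tool_rot'][2]); yaw=cy if yaw is None else yaw
    t=r.inv().apply(np.array([x,y,z])-s['eef_pos'])/10
    w=(r.inv()*R.from_euler('xyz',[np.pi,0,np.radians(yaw)])).as_rotvec()
    print('pos',s['eef_pos'].round(1),'yaw',round(cy,1),'q',s['qpos'].round(2),'-> ',t.round(2).tolist(),w.round(3).tolist())
E
python3 - <<'E'
from h import *
d=grab('top')
a=lambda p:[(165+(x+.5)/6-.5,190+(y+.5)/6-.5) for x,y in p]
b=lambda p:[(270+(x+.5)/5-.5,105+(y+.5)/5-.5) for x,y in p]
cap=plane(d,a([(145,204),(170,361),(480,82),(441,334)]),66)
fin=plane(d,a([(216,242),(243,362),(523,143),(407,296)]),26)
for c,f in zip(cap,fin):
    v=f-c; print('cell',c.round(1),'len',np.hypot(*v[:2]).round(1),'ang',np.degrees(np.arctan2(v[1],v[0])).round(1))
print('ticks',plane(d,b([(142,381),(267,385),(388,390),(514,395)]),89).round(1).tolist())
print('bar',plane(d,b([(222,464),(326,468),(428,468)]),78).round(1).tolist())
print('key',plane(d,b([(450,284)]),118).round(1).tolist())
goal(540,-56,190,0);goal(540,-56,190,180)
E
```

```text
cell [469.3 342.6  66. ] len 29.0 ang -112.8
cell [397.7 327.9  66. ] len 27.3 ang -81.2
cell [527.8 191.   66. ] len 27.8 ang -139.0
cell [411.1 205.9  66. ] len 29.8 ang 41.2
ticks [[587.4, 44.3, 89.0], [585.8, -24.3, 89.0], [583.6, -90.6, 89.0], [581.5, -159.5, 89.0]]
bar [[543.6, -0.2, 78.0], [541.9, -57.3, 78.0], [542.5, -113.3, 78.0]]
key [[635.7, -120.9, 118.0]]
pos [ 153.1 -631.4  303.3] yaw 13.6 q [ 1.27  0.63  0.04  1.52 -0.03  1.   -0.02] ->  [51.16, -46.79, 11.39] [-0.001, 0.0, 0.238]
pos [ 153.1 -631.4  303.3] yaw 13.6 q [ 1.27  0.63  0.04  1.52 -0.03  1.   -0.02] ->  [51.16, -46.79, 11.39] [-0.0, -0.002, -2.904]
```

Run:
```python
from h import *
goal(541.5,-57,250,88.3)
```

```text
pos [ 153.1 -631.4  303.3] yaw 13.6 q [ 1.27  0.63  0.04  1.52 -0.03  1.   -0.02] ->  [51.28, -46.67, 5.39] [-0.001, -0.001, -1.303]
```

Emit:
send_rows([
  [[5,-4.5,0.5,0,0,-0.13],[10,-9,1,0,0,-0.26],[15,-13.5,1.5,0,0,-0.39],[20,-18,2,0,0,-0.52],[25,-22.5,2.5,0,0,-0.65],[30,-27,3,0,0,-0.78],[35,-31.5,3.5,0,0,-0.91],[40,-36,4,0,0,-1.04],[45,-40.5,4.7,0,0,-1.17],[51.3,-46.7,5.4,0,0,-1.303]],
], grip=130)

```text
clock: 1.2
eef_pos: [434.9, -218.2, 266.0]
tool_rot: [3.141, 0.0, 1.546]
force: [0.8, -0.7, -0.0]
width: 41.8
gripper_force: 0.0
```

Run:
```python
from h import *
goal(541.5,-57,160,88.3)
```

```text
pos [ 434.9 -218.2  266. ] yaw 88.6 q [ 0.65  0.47 -0.34  2.    0.23  0.71  0.14] ->  [16.39, 10.24, 10.6] [0.001, 0.0, 0.005]
```

Emit:
send_rows([
  [[4,2.5,2.5,0,0,0],[8,5,5,0,0,0],[12,7.5,7.5,0,0,0],[16.4,10.2,9.5,0,0,0],[16.4,10.2,9.5,0,0,0],[16.4,10.2,9.5,0,0,0],[16.4,10.2,9.5,0,0,0],[16.4,10.2,9.5,0,0,0]],
], grip=165)

```text
clock: 2.0
eef_pos: [540.2, -61.4, 171.5]
tool_rot: [-3.141, 0.002, 1.538]
force: [-0.0, 0.2, 0.2]
width: 30.1
gripper_force: 0.0
```

Run:
```python
from h import *
d=grab('top','t1.png')
t=cv2.imread('pics/t1.png')
s=cv2.imread('pics/scene0.png'); d=grab('scene','s1.png'); s=cv2.imread('pics/s1.png')
c=cv2.resize(s[130:230,230:370],None,fx=4,fy=4,interpolation=cv2.INTER_CUBIC)
cv2.imwrite('pics/c1.png',c)
goal(541.5,-57,127,88.3)
```

```text
pos [540.5 -61.1 171.7] yaw 88.1 q [ 0.22  0.68 -0.25  1.93  0.29  0.57 -0.25] ->  [0.42, 0.09, 4.47] [0.001, 0.001, -0.003]
```

View pics/c1.png

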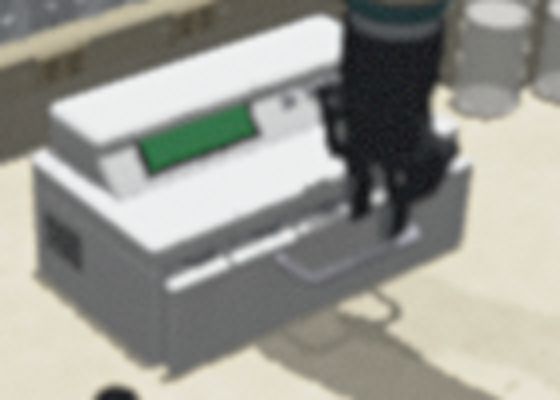

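The view shows the fingers (crop about (360,210) and (395,230)) above the bar, straddling it. I'll lower and grip.

Emit:
send_rows([
  [[0.2,0.1,1.5,0,0,0],[0.4,0.1,2.5,0,0,0],[0.4,0.1,3.3,0,0,0],[0.4,0.1,4,0,0,0],[0.4,0.1,4.4,0,0,0],[0.4,0.1,4.4,0,0,0]],
])

```text
clock: 2.7
eef_pos: [541.7, -55.1, 126.4]
tool_rot: [-3.141, 0.0, 1.541]
force: [0.1, 0.6, 0.8]
width: 30.2
gripper_force: 0.0
```

Emit:
send_rows([
  [[0,0,0,0,0,0],[0,0,0,0,0,0],[0,0,0,0,0,0],[0,0,0,0,0,0]],
], grip=255)

```text
clock: 3.1
eef_pos: [542.4, -55.0, 127.3]
tool_rot: [3.141, -0.0, 1.541]
force: [-0.3, -0.2, 1.4]
width: 7.4
gripper_force: 58.5
```

Run:
```python
from h import *
s=ctrl.read_state();p=s['eef_pos'];goal(p[0]-126,p[1]+3.6,p[2])
```

```text
pos [542.4 -55.  127.3] yaw 88.3 q [ 0.19  0.75 -0.21  1.94  0.32  0.48 -0.28] ->  [-0.02, -12.61, -0.01] [0.001, -0.0, -0.0]
```

Emit:
send_rows([
  [[0,-0.5,0,0,0,0],[0,-1.2,0,0,0,0],[0,-2,0,0,0,0],[0,-2.8,0,0,0,0],[0,-3.6,0,0,0,0],[0,-4.4,0,0,0,0],[0,-5.2,0,0,0,0],[0,-6,0,0,0,0],[0,-6.8,0,0,0,0],[0,-7.6,0,0,0,0]],
])

```text
clock: 4.1
eef_pos: [465.7, -52.8, 127.3]
tool_rot: [3.141, 0.0, 1.541]
force: [3.2, -1.5, 5.9]
width: 7.8
gripper_force: 59.5
```

Emit:
send_rows([
  [[0,-0.8,0,0,0,0],[0,-1.6,0,0,0,0],[0,-2.4,0,0,0,0],[0,-3.2,0,0,0,0],[0,-4,0,0,0,0],[0,-4.5,0,0,0,0],[0,-4.8,0,0,0,0],[0,-5.1,0,0,0,0],[0,-5.2,0,0,0,0],[0,-5.2,0,0,0,0]],
])

```text
clock: 5.1
eef_pos: [426.5, -51.8, 127.5]
tool_rot: [3.121, -0.002, 1.54]
force: [33.0, -4.7, -29.6]
width: 7.9
gripper_force: 58.2
```

Emit:
send_rows([
  [[0,0.5,0,0,0,0],[0,0.9,0,0,0,0],[0,0.9,0,0,0,0]],
])

```text
clock: 5.4
eef_pos: [427.3, -51.8, 127.3]
tool_rot: [3.133, -0.001, 1.54]
force: [12.0, -3.2, -3.8]
width: 8.6
gripper_force: 45.1
```

Emit:
send_rows([
  [[0,0,0,0,0,0],[0,0,0,0,0,0],[0,0,0,0,0,0],[0,0,0,0,0,0],[0,0,-1,0,0,0],[0,0,-3,0,0,0],[0,0,-6,0,0,0],[0,0,-10,0,0,0],[0,0,-14,0,0,0],[0,0,-18,0,0,0]],
], grip=165)

```text
clock: 6.4
eef_pos: [422.0, -51.3, 308.3]
tool_rot: [-3.14, -0.0, 1.541]
force: [0.8, -0.6, 0.1]
width: 29.9
gripper_force: 0.0
```

Run:
```python
from h import *
goal(470,120,300,110)
```

```text
pos [422.  -51.3 308.3] yaw 88.3 q [ 0.46  0.34 -0.53  2.09  0.24  0.77 -0.25] ->  [17.26, 4.3, 0.82] [-0.002, -0.001, -0.379]
```

Run:
```python
from h import *
d=grab('top','t2.png'); e=grab('scene','s2.png')
t=cv2.imread('pics/t2.png'); s=cv2.imread('pics/s2.png')
a=cv2.resize(t[100:275,130:410],(784,490),interpolation=cv2.INTER_CUBIC)
cv2.imwrite('pics/c2.png',a)
```

```text
(no output)
```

View pics/c2.png

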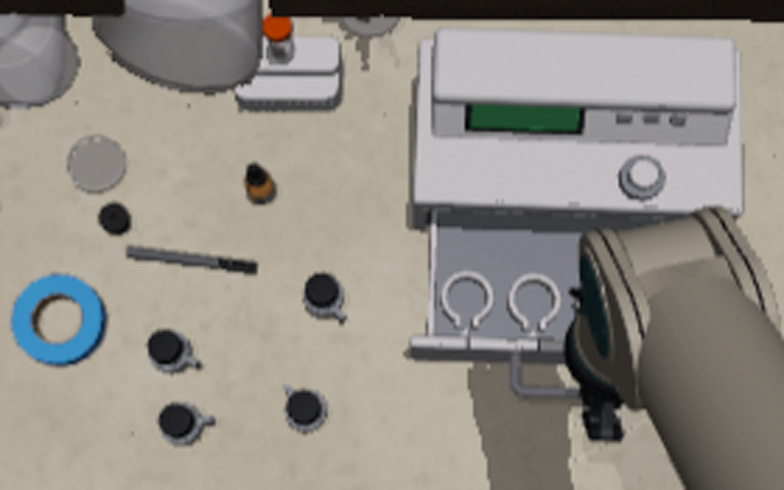

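Drawer is out; cups 1 and 2 are at crop (466,299) and (533,301) with keyways toward the front. The cells are unmoved.

Run:
```python
from h import *
d=grab('top'); t=cv2.imread('pics/t2.png')
g=cv2.cvtColor(t,cv2.COLOR_BGR2GRAY)
f=2.8
for x,y in[(466,299),(533,301)]:
    u,v=130+x/f,100+y/f
    S=8; r=16; x0,y0=int(u)-r,int(v)-r
    c=cv2.resize(g[y0:y0+2*r,x0:x0+2*r],None,fx=S,fy=S,interpolation=cv2.INTER_CUBIC)
    m=(c>(150)).astype(np.uint8)
    n,l,st,ce=cv2.connectedComponentsWithStats(m)
    best=min((i for i in range(1,n) if st[i,4]>1500),key=lambda i:np.hypot(*(ce[i]-r*S)))
    pts=np.argwhere(l==best)[:,::-1].astype(np.float32)
    (cx,cy),rad=cv2.minEnclosingCircle(pts)
    p=[(x0+(cx+.5)/S-.5,y0+(cy+.5)/S-.5)]
    print(st[best],rad/S,p,plane(d,p,34).round(1).tolist())
tk=plane(d,[(130+468/f,100+340/f),(130+537/f,100+344/f)],89);print('ticks',tk.round(1).tolist())
goal(411,206,210,30)
```

```text
[  61   53  149  158 5689] 10.17238712310791 [(296.2651138305664, 206.32615280151367)] [[527.0, 46.8, 34.0]]
[  63   52  147  160 5731] 10.238353729248047 [(320.4320297241211, 207.23944854736328)] [[525.0, -21.6, 34.0]]
ticks [[474.4, 46.5, 89.0], [471.1, -20.0, 89.0]]
pos [423.7 -51.6 308.9] yaw 88.2 q [ 0.46  0.34 -0.53  2.09  0.25  0.77 -0.25] ->  [25.72, -2.1, 9.85] [0.005, -0.001, 1.017]
```

Emit:
send_rows([
  [[4,-0.3,0,0,0,0.14],[8,-0.6,0,0,0,0.28],[12,-1,1,0,0,0.42],[16,-1.3,2.5,0,0,0.56],[20,-1.6,4,0,0,0.7],[24,-2,6,0,0,0.84],[25.7,-2.1,8,0,0,0.98],[25.7,-2.1,9.8,0,0,1.017],[25.7,-2.1,9.8,0,0,1.017],[25.7,-2.1,9.8,0,0,1.017]],
], grip=100)

```text
clock: 7.55
eef_pos: [408.9, 205.3, 208.2]
tool_rot: [3.141, 0.003, 0.525]
force: [1.3, -0.1, -0.0]
width: 51.9
gripper_force: 0.0
```

Run:
```python
from h import *
goal(411,206,112,30)
```

```text
pos [408.9 205.3 208.2] yaw 30.1 q [-0.38  0.52 -0.21  2.13  0.22  0.51 -1.8 ] ->  [0.25, 0.04, 9.62] [0.0, 0.003, 0.002]
```

Emit:
send_rows([
  [[0.2,0,2,0,0,0],[0.2,0,4.5,0,0,0],[0.2,0,7,0,0,0],[0.2,0,8.5,0,0,0],[0.2,0,9.4,0,0,0],[0.2,0,9.6,0,0,0],[0.2,0,9.6,0,0,0],[0.2,0,9.6,0,0,0]],
])

```text
clock: 8.35
eef_pos: [412.1, 207.2, 113.8]
tool_rot: [-3.142, -0.002, 0.524]
force: [-0.5, 0.5, -0.4]
width: 51.7
gripper_force: 0.0
```

Emit:
send_rows([
  [[0,0,0,0,0,0],[0,0,0,0,0,0],[0,0,0,0,0,0],[0,0,0,0,0,0]],
], grip=255)

```text
clock: 8.75
eef_pos: [412.1, 207.1, 113.8]
tool_rot: [3.141, -0.002, 0.524]
force: [0.1, -0.8, 6.3]
width: 30.2
gripper_force: 58.7
```

Emit:
send_rows([
  [[0,0,-2,0,0,0],[0,0,-4,0,0,0],[0,0,-7,0,0,0],[0,0,-10,0,0,0],[0,0,-12,0,0,0],[0,0,-12,0,0,0],[0,0,-12,0,0,0]],
])

```text
clock: 9.45
eef_pos: [411.5, 206.8, 233.1]
tool_rot: [3.141, -0.001, 0.524]
force: [-0.7, -0.9, -1.2]
width: 29.7
gripper_force: 59.7
```

Run:
```python
from h import *
goal(523.2,-157.7,232,167.1)
goal(525.2,-89.8,232,167.1)
```

```text
pos [411.5 206.8 233.1] yaw 30.0 q [-0.35  0.48 -0.25  2.1   0.21  0.58 -1.79] ->  [-8.55, 37.16, 0.11] [0.001, 0.0, -2.393]
pos [411.5 206.8 233.1] yaw 30.0 q [-0.35  0.48 -0.25  2.1   0.21  0.58 -1.79] ->  [-4.98, 31.38, 0.11] [0.001, 0.0, -2.393]
```

Emit:
send_rows([
  [[-1,4,0,0,0,-0.14],[-2,8,0,0,0,-0.28],[-3,12,0,0,0,-0.42],[-4,16,0,0,0,-0.56],[-4.5,20,0,0,0,-0.7],[-5.5,24,0,0,0,-0.84],[-6.5,28,0,0,0,-0.98],[-7.5,32,0,0,0,-1.12],[-8,35,0,0,0,-1.26],[-8.5,37.1,0,0,0,-1.4]],
])

```text
clock: 10.45
eef_pos: [523.1, -159.5, 231.0]
tool_rot: [-3.139, -0.001, 1.926]
force: [-0.0, 0.3, -1.5]
width: 30.2
gripper_force: 59.8
```

Emit:
send_rows([
  [[0,0,0,0,0,-0.14],[0,0,0,0,0,-0.28],[0,0,0,0,0,-0.42],[0,0,0,0,0,-0.56],[0,0,0,0,0,-0.7],[0,0,0,0,0,-0.84],[0,0,0,0,0,-0.98],[0,0,0,0,0,-0.98],[0,0,0,0,0,-0.98]],
])

```text
clock: 11.35
eef_pos: [523.0, -156.6, 231.7]
tool_rot: [3.141, -0.002, 2.901]
force: [-0.3, -0.7, -1.8]
width: 30.4
gripper_force: 59.8
```

Run:
```python
from h import *
goal(523.2,-157.7,140,167.1)
d=grab('top','t3.png'); e=grab('scene','s3.png')
t=cv2.imread('pics/t3.png'); s=cv2.imread('pics/s3.png')
p=proj(e,[523,-158,150])[0].astype(int); q=proj(d,[523,-120,150])[0].astype(int); print(p,q)
f=lambda im,p,w,h,S:cv2.resize(im[p[1]-h:p[1]+h,p[0]-w:p[0]+w],None,fx=S,fy=S,interpolation=cv2.INTER_CUBIC)
cv2.imwrite('pics/c3.png',np.hstack([f(t,q,40,60,5),f(s,p,40,60,5)])[:600])
```

```text
pos [ 523.  -156.6  231.7] yaw 166.2 q [ 0.82  0.75 -0.94  1.87  0.75  0.93  0.85] ->  [-0.07, -0.11, 9.17] [0.001, -0.002, -0.016]
[350 164] [362 199]
```

View pics/c3.png

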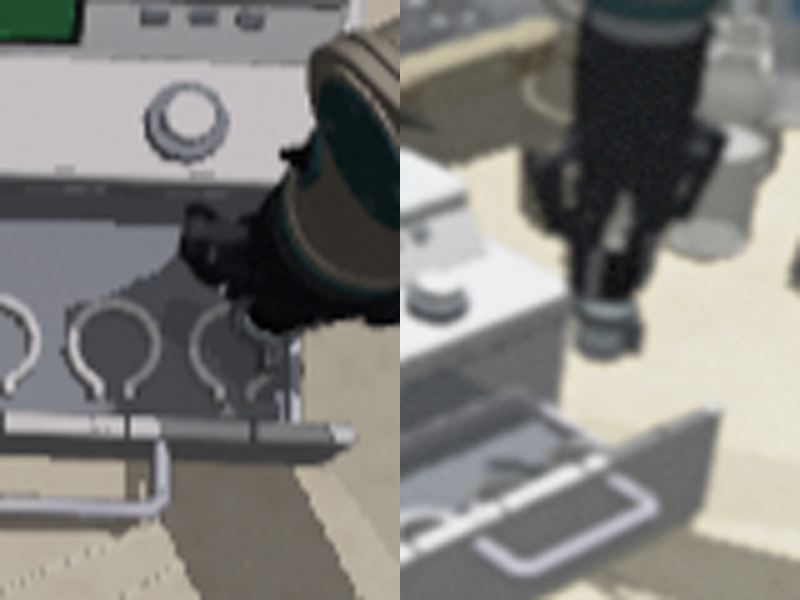

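Emit:
send_rows([
  [[0,-0.1,2,0,0,-0.016],[0,-0.1,4,0,0,-0.016],[0,-0.1,6,0,0,-0.016],[0,-0.1,7.5,0,0,-0.016],[0,-0.1,8.2,0,0,-0.016],[0,-0.1,8.6,0,0,-0.016],[0,-0.1,9,0,0,-0.016],[0,-0.1,9.2,0,0,-0.016],[0,-0.1,9.2,0,0,-0.016],[0,-0.1,9.2,0,0,-0.016]],
])

```text
clock: 12.45
eef_pos: [523.5, -157.7, 141.3]
tool_rot: [-3.142, 0.001, 2.92]
force: [-0.3, 0.8, -0.8]
width: 30.1
gripper_force: 59.9
```

Run:
```python
from h import *
d=grab('top'); print(plane(d,[(344.6,207)],34).round(1))
print(ctrl.read_state()['force'].round(1),ctrl.read_state()['torque'].round(2))
goal(523.2,-157.7,128,167.1)
```

```text
[[526.4 -90.   34. ]]
[ 0.1  0.1 -1.6] [-0.05  0.03  0.01]
pos [ 523.5 -157.7  141.4] yaw 167.3 q [ 0.75  0.86 -0.82  1.92  0.92  0.78  0.74] ->  [0.03, -0.0, 1.34] [-0.0, 0.001, 0.003]
```

Emit:
send_rows([
  [[0,0,0.2,0,0,0],[0,0,0.4,0,0,0],[0,0,0.6,0,0,0],[0,0,0.8,0,0,0],[0,0,0.9,0,0,0],[0,0,0.9,0,0,0]],
])

```text
clock: 13.1
eef_pos: [523.2, -157.6, 131.8]
tool_rot: [3.142, -0.0, 2.92]
force: [-0.5, 0.2, -1.3]
width: 30.3
gripper_force: 59.9
```

Emit:
send_rows([
  [[0,0,0.1,0,0,0],[0,0,0.2,0,0,0],[0,0,0.3,0,0,0],[0,0,0.4,0,0,0],[0,0,0.4,0,0,0],[0,0,0.4,0,0,0]],
])

```text
clock: 13.7
eef_pos: [523.3, -157.7, 128.0]
tool_rot: [-3.142, 0.0, 2.92]
force: [0.3, -0.4, -0.4]
width: 30.4
gripper_force: 60.2
```

Emit:
send_rows([
  [[0,0,0,0,0,0],[0,0,0,0,0,0],[0,0,0,0,0,0],[0,0,0,0,0,0],[0,0,-1,0,0,0],[0,0,-3,0,0,0],[0,0,-6,0,0,0],[0,0,-9,0,0,0],[0,0,-12,0,0,0],[0,0,-12,0,0,0]],
], grip=110)

```text
clock: 14.7
eef_pos: [525.4, -157.2, 252.4]
tool_rot: [3.141, 0.008, 2.92]
force: [0.9, 0.1, 0.5]
width: 48.5
gripper_force: 0.0
```

Run:
```python
from h import *
goal(527.8,191,230,110)
```

```text
pos [ 525.4 -157.2  252.4] yaw 167.3 q [ 0.83  0.72 -0.97  1.85  0.73  0.96  0.89] ->  [7.44, 34.02, 2.2] [0.004, 0.007, 1.0]
```

Next, cell C (pick yaw 110, place 67).

Emit:
send_rows([
  [[1,4,0,0,0,0.13],[2,8,0,0,0,0.26],[3,12,0,0,0,0.39],[4,16,0,0,0,0.52],[5,20,0.5,0,0,0.65],[6,25,1,0,0,0.78],[7,30,1.5,0,0,0.9],[7.4,33,2.2,0,0,1],[7.4,34,2.2,0,0,1],[7.4,34,2.2,0,0,1]],
])

```text
clock: 15.7
eef_pos: [525.5, 192.1, 225.9]
tool_rot: [-3.142, -0.001, 1.924]
force: [-1.0, -0.3, 0.3]
width: 48.9
gripper_force: 0.0
```

Run:
```python
from h import *
goal(527.8,191,113.5,110)
d=grab('top','t4.png'); t=cv2.imread('pics/t4.png')
a=cv2.resize(t[165:285,165:300],None,fx=4,fy=4,interpolation=cv2.INTER_CUBIC)
b=cv2.resize(t[165:285,280:410],None,fx=2,fy=4,interpolation=cv2.INTER_CUBIC)
cv2.imwrite('pics/c4.png',np.hstack([a,b]))
```

```text
pos [525.5 192.1 225.9] yaw 110.3 q [ 0.    0.67 -0.64  1.84  0.54  0.81 -0.56] ->  [-0.19, 0.18, 11.24] [-0.0, -0.001, 0.004]
```

View pics/c4.png

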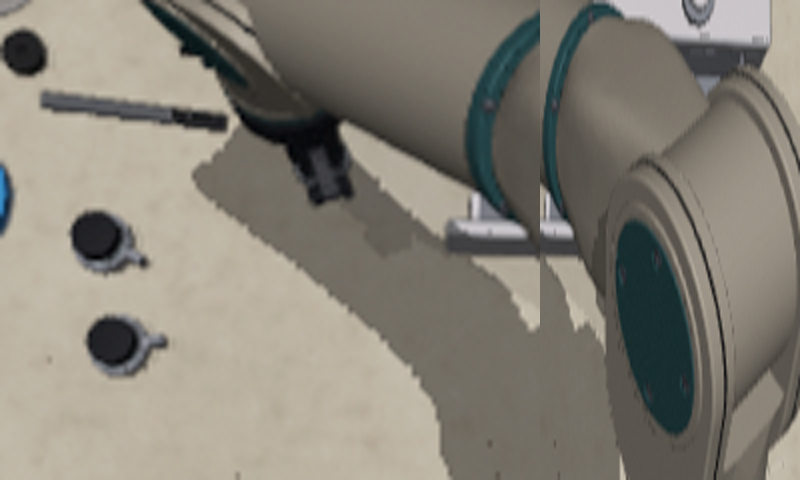

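The top view shows cells A and B unmoved; C is hidden under the gripper, so I'll check it in the scene view.

Run:
```python
from h import *
d=grab('scene','s4.png'); a=cv2.imread('pics/s2.png').astype(int); b=cv2.imread('pics/s4.png').astype(int)
p=proj(d,[527.8,191,40])[0].astype(int)
for (x,y,n) in((527.8,191,'C'),(469.3,342.6,'A')):
    p=proj(d,[x,y,30])[0].astype(int); print(n,p,np.abs(a-b)[p[1]-14:p[1]+14,p[0]-10:p[0]+10].mean(axis=(1,2)).round(0))
```

```text
C [259 239] [ 3.  2.  4.  7.  8.  9.  7.  7.  6.  7.  8. 11. 12. 13. 12. 12. 16. 23.
 23. 22. 26. 28. 24. 20. 26. 38. 54. 70.]
A [224 275] [7. 5. 4. 3. 3. 3. 2. 3. 3. 3. 3. 4. 3. 3. 2. 3. 3. 3. 3. 3. 3. 3. 3. 3.
 3. 3. 3. 3.]
```

Emit:
send_rows([
  [[-0.2,0.2,2,0,0,0],[-0.2,0.2,4.5,0,0,0],[-0.2,0.2,7,0,0,0],[-0.2,0.2,9,0,0,0],[-0.2,0.2,10.5,0,0,0],[-0.2,0.2,11.2,0,0,0],[-0.2,0.2,11.2,0,0,0],[-0.2,0.2,11.2,0,0,0]],
])

```text
clock: 16.6
eef_pos: [528.9, 189.0, 114.6]
tool_rot: [3.14, -0.0, 1.919]
force: [-0.8, 0.6, -0.2]
width: 48.7
gripper_force: 0.0
```

Emit:
send_rows([
  [[0,0,0,0,0,0],[0,0,0,0,0,0],[0,0,0,0,0,0],[0,0,0,0,0,0]],
], grip=255)

```text
clock: 17.0
eef_pos: [529.3, 189.5, 115.1]
tool_rot: [3.139, 0.0, 1.92]
force: [1.3, -0.2, 7.6]
width: 30.4
gripper_force: 59.1
```

Emit:
send_rows([
  [[0,0,-2,0,0,0],[0,0,-4,0,0,0],[0,0,-7,0,0,0],[0,0,-10,0,0,0],[0,0,-12,0,0,0],[0,0,-12,0,0,0],[0,0,-12,0,0,0]],
])

```text
clock: 17.7
eef_pos: [528.2, 188.7, 233.6]
tool_rot: [-3.141, 0.001, 1.92]
force: [-0.0, -0.2, -2.6]
width: 30.3
gripper_force: 59.6
```

Run:
```python
from h import *
goal(525.4,-89.8,232,67.3)
```

```text
pos [528.2 188.7 233.6] yaw 110.0 q [ 0.02  0.67 -0.64  1.83  0.53  0.83 -0.55] ->  [-26.07, -9.78, 0.18] [-0.0, 0.001, 0.745]
```

Emit:
send_rows([
  [[-4,-1.5,0,0,0,0.1],[-8,-3,0,0,0,0.2],[-12,-4.5,0,0,0,0.3],[-16,-6,0,0,0,0.4],[-20,-7.5,0,0,0,0.5],[-23,-8.8,0,0,0,0.6],[-26,-9.6,0,0,0,0.7],[-26.2,-9.7,0,0,0,0.745],[-26.2,-9.7,0,0,0,0.745],[-26.2,-9.7,0,0,0,0.745]],
])

```text
clock: 18.7
eef_pos: [526.2, -89.5, 232.9]
tool_rot: [-3.139, 0.0, 1.177]
force: [-0.2, -0.2, -0.0]
width: 30.4
gripper_force: 59.7
```

Run:
```python
from h import *
goal(525.2,-91,142,67.3)
```

```text
pos [526.2 -89.5 232.9] yaw 67.4 q [ 0.43  0.6  -0.47  1.9   0.39  0.73 -0.66] ->  [-0.18, -0.02, 9.09] [-0.002, 0.0, 0.002]
```

Emit:
send_rows([
  [[-0.1,0,2,0,0,0],[-0.2,0,4,0,0,0],[-0.2,0,6,0,0,0],[-0.2,0,7.5,0,0,0],[-0.2,0,8.2,0,0,0],[-0.2,0,8.6,0,0,0],[-0.2,0,9,0,0,0],[-0.2,0,9,0,0,0],[-0.2,0,9,0,0,0]],
])

```text
clock: 19.6
eef_pos: [526.4, -92.1, 144.5]
tool_rot: [3.141, -0.0, 1.175]
force: [-0.7, 0.1, -0.8]
width: 30.0
gripper_force: 59.7
```

Run:
```python
from h import *
print(ctrl.read_state()['force'].round(1),ctrl.read_state()['width'])
goal(525.2,-91,129.2,67.3)
```

```text
[-0.7  0.1 -0.8] 30.00268236975235
pos [526.4 -92.1 144.5] yaw 67.3 q [ 0.36  0.73 -0.37  1.96  0.49  0.54 -0.74] ->  [0.05, -0.16, 1.52] [0.001, -0.0, 0.0]
```

Emit:
send_rows([
  [[0,-0.1,0.2,0,0,0],[0.1,-0.1,0.5,0,0,0],[0.1,-0.1,0.7,0,0,0],[0.1,-0.1,0.9,0,0,0],[0.1,-0.1,1.1,0,0,0],[0.1,-0.1,1.1,0,0,0]],
])

```text
clock: 20.2
eef_pos: [525.4, -90.8, 132.6]
tool_rot: [-3.141, 0.0, 1.175]
force: [-0.6, 0.7, -1.8]
width: 30.2
gripper_force: 59.7
```

Emit:
send_rows([
  [[0,0,0.1,0,0,0],[0,0,0.2,0,0,0],[0,0,0.3,0,0,0],[0,0,0.4,0,0,0],[0,0,0.4,0,0,0],[0,0,0.4,0,0,0]],
])

```text
clock: 20.8
eef_pos: [525.6, -90.9, 129.2]
tool_rot: [3.141, 0.0, 1.175]
force: [0.2, 0.3, 1.9]
width: 30.0
gripper_force: 60.1
```

Emit:
send_rows([
  [[0,0,0,0,0,0],[0,0,0,0,0,0],[0,0,0,0,0,0],[0,0,0,0,0,0],[0,0,-1,0,0,0],[0,0,-3,0,0,0],[0,0,-6,0,0,0],[0,0,-9,0,0,0],[0,0,-12,0,0,0],[0,0,-12,0,0,0]],
], grip=110)

```text
clock: 21.8
eef_pos: [527.8, -90.7, 253.4]
tool_rot: [3.134, -0.002, 1.175]
force: [0.7, 0.8, 1.3]
width: 48.4
gripper_force: 0.0
```

Run:
```python
from h import *
goal(469.3,342.6,230,120)
d=grab('top','t5.png'); t=cv2.imread('pics/t5.png')
S=8
for n,c,f in(('A',(188.8,223.7),-112.8),('B',(193,249.9),-81.2)):
    x0,y0=int(c[0])-12,int(c[1])-12
    g=cv2.resize(cv2.cvtColor(t,cv2.COLOR_BGR2GRAY)[y0:y0+26,x0:x0+28],None,fx=S,fy=S,interpolation=cv2.INTER_CUBIC)
    m=(g<70).astype(np.uint8); k,l,st,ce=cv2.connectedComponentsWithStats(m); i=1+np.argmax(st[1:,4])
    p=[(x0+(ce[i][0]+.5)/S-.5,y0+(ce[i][1]+.5)/S-.5)]; print(n,p,plane(d,p,66).round(1),st[i])
```

```text
pos [527.8 -90.7 253.4] yaw 67.3 q [ 0.44  0.57 -0.49  1.89  0.37  0.77 -0.64] ->  [37.71, -22.13, 2.25] [0.008, 0.002, -0.92]
A [(np.float64(188.75458708121496), np.float64(223.75004073784382))] [[468.9 342.5  66. ]] [  56   58  102   96 7671]
B [(np.float64(192.8231333642507), np.float64(250.03222306876904))] [[396.9 328.2  66. ]] [  48   61  102   97 7547]
```

Both are where they were.

Emit:
send_rows([
  [[4,-2.3,0,0,0,-0.1],[8,-4.7,0,0,0,-0.2],[12,-7,0,0,0,-0.3],[16,-9.4,0,0,0,-0.4],[20,-11.7,0.5,0,0,-0.5],[24,-14.1,1,0,0,-0.6],[28,-16.4,1.5,0,0,-0.7],[32,-18.8,2.2,0,0,-0.8],[35.5,-20.8,2.2,0,0,-0.92],[37.7,-22.1,2.2,0,0,-0.92]],
])

```text
clock: 22.85
eef_pos: [465.2, 345.6, 226.0]
tool_rot: [-3.14, -0.002, 2.101]
force: [0.4, 0.6, 1.8]
width: 48.3
gripper_force: 0.0
```

Emit:
send_rows([
  [[0,0,0.5,0,0,0],[0,0,1,0,0,0],[0,0,1,0,0,0],[0,0,1,0,0,0]],
])

```text
clock: 23.25
eef_pos: [467.6, 340.4, 216.4]
tool_rot: [-3.14, 0.001, 2.093]
force: [0.7, -0.7, -0.3]
width: 48.8
gripper_force: 0.0
```

Run:
```python
from h import *
goal(469.2,342.6,113.5,120)
```

```text
pos [467.6 340.4 216.4] yaw 119.9 q [-0.27  0.72 -0.67  1.79  0.58  0.84 -0.69] ->  [0.12, 0.26, 10.29] [-0.001, 0.001, -0.002]
```

Emit:
send_rows([
  [[0.1,0.2,2,0,0,0],[0.1,0.2,4.5,0,0,0],[0.1,0.2,7,0,0,0],[0.1,0.2,9,0,0,0],[0.1,0.2,10,0,0,0],[0.1,0.2,10.2,0,0,0],[0.1,0.2,10.2,0,0,0],[0.1,0.2,10.2,0,0,0]],
])

```text
clock: 24.05
eef_pos: [468.9, 344.5, 116.0]
tool_rot: [3.14, -0.0, 2.094]
force: [-0.9, 0.2, 0.4]
width: 48.7
gripper_force: 0.0
```

Emit:
send_rows([
  [[0,0,0,0,0,0],[0,0,0,0,0,0],[0,0,0,0,0,0],[0,0,0,0,0,0]],
], grip=255)

```text
clock: 24.45
eef_pos: [469.1, 344.8, 116.2]
tool_rot: [3.139, -0.0, 2.095]
force: [0.5, 0.3, 6.9]
width: 29.9
gripper_force: 58.8
```

Emit:
send_rows([
  [[0,0,-2,0,0,0],[0,0,-4,0,0,0],[0,0,-7,0,0,0],[0,0,-10,0,0,0],[0,0,-12,0,0,0],[0,0,-12,0,0,0],[0,0,-12,0,0,0]],
])

```text
clock: 25.15
eef_pos: [468.2, 343.5, 234.5]
tool_rot: [-3.141, 0.001, 2.095]
force: [-0.6, 0.2, -2.3]
width: 30.1
gripper_force: 59.4
```

Run:
```python
from h import *
goal(527.3,-21.8,232,51.1)
```

```text
pos [468.2 343.5 234.5] yaw 120.0 q [-0.26  0.7  -0.69  1.77  0.56  0.87 -0.68] ->  [-34.59, -13.15, 0.28] [-0.0, 0.001, 1.203]
```

Emit:
send_rows([
  [[-4,-1.5,0,0,0,0.13],[-8,-3,0,0,0,0.26],[-12,-4.5,0,0,0,0.39],[-16,-6,0,0,0,0.52],[-20,-7.5,0,0,0,0.65],[-24,-9.1,0,0,0,0.78],[-28,-10.6,0,0,0,0.91],[-32,-12.1,0,0,0,1.04],[-34.5,-13.2,0,0,0,1.17],[-34.5,-13.2,0,0,0,1.203]],
])

```text
clock: 26.15
eef_pos: [525.7, -26.6, 233.0]
tool_rot: [-3.141, 0.005, 0.88]
force: [0.4, 0.6, -1.4]
width: 30.0
gripper_force: 59.6
```

Emit:
send_rows([
  [[0,0,1,0,0,0],[0,0,1,0,0,0],[0,0,1,0,0,0],[0,0,1,0,0,0]],
])

```text
clock: 26.55
eef_pos: [526.5, -19.4, 224.7]
tool_rot: [-3.141, -0.0, 0.894]
force: [-0.3, -0.3, -0.9]
width: 30.1
gripper_force: 59.6
```

Run:
```python
from h import *
goal(528.3,-20.5,143,51.1)
```

```text
pos [526.5 -19.4 224.7] yaw 51.2 q [ 0.24  0.59 -0.39  1.93  0.34  0.68 -1.02] ->  [0.03, 0.21, 8.17] [-0.001, -0.0, 0.003]
```

Emit:
send_rows([
  [[0,0.1,2,0,0,0],[0,0.2,4,0,0,0],[0,0.2,6,0,0,0],[0,0.2,7.2,0,0,0],[0,0.2,7.8,0,0,0],[0,0.2,8,0,0,0],[0,0.2,8,0,0,0],[0,0.2,8,0,0,0]],
])

```text
clock: 27.35
eef_pos: [528.7, -21.8, 145.7]
tool_rot: [3.14, -0.001, 0.892]
force: [0.0, -0.1, -2.6]
width: 29.9
gripper_force: 59.6
```

Run:
```python
from h import *
print(ctrl.read_state()['force'].round(1),ctrl.read_state()['width'])
goal(528.3,-20.5,130.2,51.1)
```

```text
[ 0.  -0.1 -2.6] 29.856548474926967
pos [528.7 -21.8 145.7] yaw 51.1 q [ 0.19  0.71 -0.31  1.98  0.42  0.51 -1.09] ->  [0.07, -0.12, 1.55] [0.001, -0.001, -0.0]
```

Emit:
send_rows([
  [[0,-0.1,0.2,0,0,0],[0.1,-0.1,0.5,0,0,0],[0.1,-0.1,0.7,0,0,0],[0.1,-0.1,0.9,0,0,0],[0.1,-0.1,1.1,0,0,0],[0.1,-0.1,1.1,0,0,0]],
])

```text
clock: 27.95
eef_pos: [527.9, -20.5, 133.6]
tool_rot: [-3.141, 0.0, 0.892]
force: [-0.1, -0.2, -1.7]
width: 30.0
gripper_force: 59.6
```

Emit:
send_rows([
  [[0,0,0.1,0,0,0],[0,0,0.2,0,0,0],[0,0,0.3,0,0,0],[0,0,0.4,0,0,0],[0,0,0.4,0,0,0],[0,0,0.4,0,0,0]],
])

```text
clock: 28.55
eef_pos: [528.2, -20.5, 130.2]
tool_rot: [3.141, -0.0, 0.892]
force: [-0.3, -0.7, 1.8]
width: 30.4
gripper_force: 60.0
```

Emit:
send_rows([
  [[0,0,0,0,0,0],[0,0,0,0,0,0],[0,0,0,0,0,0],[0,0,0,0,0,0],[0,0,-1,0,0,0],[0,0,-3,0,0,0],[0,0,-6,0,0,0],[0,0,-9,0,0,0],[0,0,-12,0,0,0],[0,0,-12,0,0,0]],
], grip=110)

```text
clock: 29.55
eef_pos: [530.2, -20.2, 254.4]
tool_rot: [3.135, -0.005, 0.892]
force: [0.2, -1.0, -0.0]
width: 48.8
gripper_force: 0.0
```

Run:
```python
from h import *
goal(397.3,328,225,135)
d=grab('top','t6.png'); t=cv2.imread('pics/t6.png')
a=cv2.resize(t[215:275,165:265],None,fx=6,fy=6,interpolation=cv2.INTER_CUBIC)
b=cv2.resize(t[165:265,280:400],None,fx=5,fy=5,interpolation=cv2.INTER_CUBIC)
cv2.imwrite('pics/c6a.png',a)
S=8;x0,y0=181,238
g=cv2.resize(cv2.cvtColor(t,cv2.COLOR_BGR2GRAY)[y0:y0+26,x0:x0+28],None,fx=S,fy=S,interpolation=cv2.INTER_CUBIC)
m=(g<70).astype(np.uint8); k,l,st,ce=cv2.connectedComponentsWithStats(m); i=1+np.argmax(st[1:,4])
p=[(x0+(ce[i][0]+.5)/S-.5,y0+(ce[i][1]+.5)/S-.5)]; print(p,plane(d,p,66).round(1),st[i])
```

```text
pos [530.2 -20.2 254.4] yaw 51.1 q [ 0.26  0.55 -0.41  1.9   0.31  0.75 -1.  ] ->  [18.73, -32.23, 2.83] [0.009, 0.001, -1.465]
[(np.float64(192.82422802850357), np.float64(250.0306644233307))] [[396.9 328.2  66. ]] [  48   52  102   98 7578]
```

View pics/c6a.png

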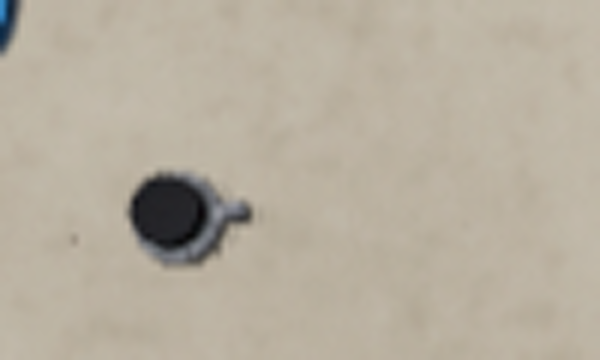

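Cell B is at crop (168,211) with its fin to the right, unchanged.

Emit:
send_rows([
  [[2.1,-3.6,0,0,0,-0.14],[4.2,-7.2,0,0,0,-0.28],[6.3,-10.8,0,0,0,-0.42],[8.4,-14.4,0,0,0,-0.56],[10.5,-18,0.5,0,0,-0.7],[12.6,-21.6,1,0,0,-0.84],[14.7,-25.2,1.5,0,0,-0.98],[16.8,-28.8,2.5,0,0,-1.12],[18,-31,2.8,0,0,-1.26],[18.7,-32.2,2.8,0,0,-1.4]],
])

```text
clock: 30.6
eef_pos: [392.7, 329.4, 221.0]
tool_rot: [-3.14, -0.002, 2.302]
force: [0.2, -1.0, -0.5]
width: 48.8
gripper_force: 0.0
```

Emit:
send_rows([
  [[0,0,0.5,0,0,-0.065],[0,0,1,0,0,-0.065],[0,0,1,0,0,-0.065],[0,0,1,0,0,-0.065]],
])

```text
clock: 31.0
eef_pos: [395.0, 326.5, 211.6]
tool_rot: [-3.141, 0.0, 2.355]
force: [-0.0, -0.1, 0.3]
width: 48.4
gripper_force: 0.0
```

Run:
```python
from h import *
goal(397.3,328,113.5,135)
```

```text
pos [395.  326.5 211.6] yaw 134.9 q [-0.26  0.67 -0.74  1.97  0.66  0.76 -0.62] ->  [-0.05, 0.27, 9.81] [-0.001, 0.0, -0.001]
```

Emit:
send_rows([
  [[-0.1,0.2,2,0,0,0],[-0.1,0.2,4.5,0,0,0],[-0.1,0.2,7,0,0,0],[-0.1,0.2,8.8,0,0,0],[-0.1,0.2,9.7,0,0,0],[-0.1,0.2,9.8,0,0,0],[-0.1,0.2,9.8,0,0,0],[-0.1,0.2,9.8,0,0,0]],
])

```text
clock: 31.8
eef_pos: [397.5, 328.4, 114.9]
tool_rot: [3.14, 0.0, 2.356]
force: [0.2, -0.7, 0.2]
width: 48.6
gripper_force: 0.0
```

Emit:
send_rows([
  [[0,0,0,0,0,0],[0,0,0,0,0,0],[0,0,0,0,0,0],[0,0,0,0,0,0]],
], grip=255)

```text
clock: 32.2
eef_pos: [397.7, 328.6, 114.9]
tool_rot: [3.139, 0.0, 2.357]
force: [0.4, 0.3, 6.5]
width: 30.1
gripper_force: 58.9
```

Emit:
send_rows([
  [[0,0,-2,0,0,0],[0,0,-4,0,0,0],[0,0,-7,0,0,0],[0,0,-10,0,0,0],[0,0,-12,0,0,0],[0,0,-12,0,0,0],[0,0,-12,0,0,0]],
])

```text
clock: 32.9
eef_pos: [397.0, 327.3, 233.6]
tool_rot: [-3.141, 0.001, 2.356]
force: [0.5, -0.4, -2.1]
width: 30.0
gripper_force: 59.8
```

Run:
```python
from h import *
goal(529,46.3,232,34.5)
```

```text
pos [397.  327.3 233.6] yaw 135.0 q [-0.24  0.64 -0.78  1.95  0.62  0.8  -0.58] ->  [-29.2, -10.54, 0.18] [0.0, 0.001, 1.754]
```

Seated TCP height will be about 128.9.

Emit:
send_rows([
  [[-3,-1.1,0,0,0,0.14],[-6,-2.2,0,0,0,0.28],[-9,-3.3,0,0,0,0.42],[-12,-4.4,0,0,0,0.56],[-15,-5.5,0,0,0,0.7],[-18,-6.6,0,0,0,0.84],[-21,-7.7,0,0,0,0.98],[-24,-8.8,0,0,0,1.12],[-27,-9.8,0,0,0,1.26],[-29.2,-10.5,0,0,0,1.4]],
])

```text
clock: 33.9
eef_pos: [529.2, 44.4, 232.1]
tool_rot: [-3.14, 0.003, 0.949]
force: [0.5, 0.6, -2.0]
width: 29.9
gripper_force: 59.7
```

Emit:
send_rows([
  [[0,0,0,0,0,0.14],[0,0,0,0,0,0.28],[0,0,0.5,0,0,0.354],[0,0,1,0,0,0.354],[0,0,1,0,0,0.354],[0,0,1,0,0,0.354]],
])

```text
clock: 34.5
eef_pos: [529.0, 47.3, 223.2]
tool_rot: [-3.141, 0.001, 0.604]
force: [-0.6, -0.4, -1.8]
width: 30.2
gripper_force: 59.8
```

Run:
```python
from h import *
goal(529,46.3,143,34.5)
```

```text
pos [529.   47.3 223.2] yaw 34.6 q [ 0.06  0.59 -0.31  1.92  0.27  0.67 -1.38] ->  [-0.05, 0.09, 8.02] [-0.001, 0.001, 0.002]
```

Emit:
send_rows([
  [[0,0.1,2,0,0,0],[0,0.1,4,0,0,0],[0,0.1,6,0,0,0],[0,0.1,7.2,0,0,0],[0,0.1,7.8,0,0,0],[0,0.1,8,0,0,0],[0,0.1,8,0,0,0],[0,0.1,8,0,0,0]],
])

```text
clock: 35.3
eef_pos: [530.5, 46.6, 144.7]
tool_rot: [3.141, -0.001, 0.603]
force: [0.3, 0.5, -1.6]
width: 29.9
gripper_force: 59.8
```

Run:
```python
from h import *
print(ctrl.read_state()['force'].round(1),ctrl.read_state()['width'])
goal(529,46.3,129,34.5)
```

```text
[ 0.3  0.5 -1.6] 29.93313733929746
pos [530.5  46.6 144.7] yaw 34.5 q [ 0.02  0.71 -0.24  1.97  0.34  0.5  -1.43] ->  [-0.14, -0.07, 1.57] [0.001, -0.001, 0.001]
```

Emit:
send_rows([
  [[0,0,0.2,0,0,0],[-0.1,0,0.5,0,0,0],[-0.1,0,0.7,0,0,0],[-0.1,0,0.9,0,0,0],[-0.1,0,1.1,0,0,0],[-0.1,0,1.1,0,0,0]],
])

```text
clock: 35.9
eef_pos: [529.0, 45.9, 132.6]
tool_rot: [-3.141, 0.001, 0.603]
force: [-0.2, 0.1, -2.0]
width: 30.2
gripper_force: 59.8
```

Emit:
send_rows([
  [[0,0,0.1,0,0,0],[0,0,0.2,0,0,0],[0,0,0.3,0,0,0],[0,0,0.4,0,0,0],[0,0,0.4,0,0,0],[0,0,0.4,0,0,0]],
])

```text
clock: 36.5
eef_pos: [529.3, 46.0, 129.1]
tool_rot: [3.141, -0.0, 0.603]
force: [0.6, 0.2, -0.5]
width: 30.4
gripper_force: 60.2
```

Emit:
send_rows([
  [[0,0,0,0,0,0],[0,0,0,0,0,0],[0,0,0,0,0,0],[0,0,0,0,0,0],[0,0,-1,0,0,0],[0,0,-3,0,0,0],[0,0,-6,0,0,0],[0,0,-9,0,0,0],[0,0,-12,0,0,0],[0,0,-12,0,0,0]],
], grip=110)

```text
clock: 37.5
eef_pos: [531.4, 46.4, 253.5]
tool_rot: [3.138, -0.008, 0.603]
force: [1.1, -0.2, -0.5]
width: 48.9
gripper_force: 0.0
```

Run:
```python
from h import *
goal(430,200,240,88.3)
```

```text
pos [531.4  46.4 253.5] yaw 34.5 q [ 0.08  0.54 -0.33  1.9   0.25  0.73 -1.36] ->  [0.34, -18.4, 1.28] [0.007, -0.005, -0.939]
```

Emit:
send_rows([
  [[0,-3,0,0,0,-0.12],[0.1,-6,0,0,0,-0.24],[0.2,-9,0,0,0,-0.36],[0.3,-12,0,0,0,-0.48],[0.3,-15,0,0,0,-0.6],[0.3,-18,0,0,0,-0.72],[0.3,-18.4,0,0,0,-0.84],[0.3,-18.4,0,0,0,-0.939],[0.3,-18.4,0,0,0,-0.939]],
], grip=165)

```text
clock: 38.4
eef_pos: [426.9, 199.3, 248.9]
tool_rot: [-3.141, 0.0, 1.543]
force: [0.4, -1.1, 0.3]
width: 30.4
gripper_force: 0.0
```

Run:
```python
from h import *
d=grab('top','t7.png'); e=grab('scene','s7.png'); t=cv2.imread('pics/t7.png'); s=cv2.imread('pics/s7.png')
a=cv2.resize(t[165:255,265:405],None,fx=4,fy=4,interpolation=cv2.INTER_CUBIC)
b=cv2.resize(s[150:240,250:390],None,fx=4,fy=4,interpolation=cv2.INTER_CUBIC)
cv2.imwrite('pics/c7.png',cv2.resize(np.vstack([a[:300],b[:300]]),(560,600)))
goal(427.5,-53,200,88.3)
```

```text
pos [427.3 198.8 248.9] yaw 88.2 q [-0.08  0.52 -0.59  2.05  0.44  0.7  -0.99] ->  [-25.17, 0.82, 4.9] [-0.0, 0.0, -0.002]
```

View pics/c7.png

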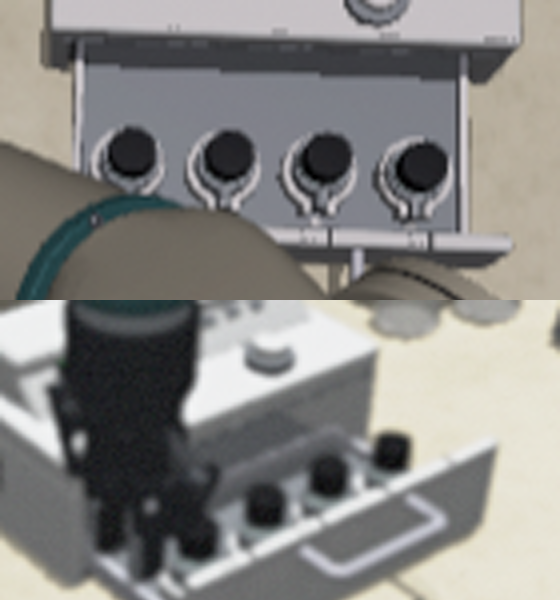

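All four cells stand in their cups at equal height, with fins at the keyways toward the front (crop about (132,190), (224,200), (316,215) and (416,210)). I'll regrip the bar.

Emit:
send_rows([
  [[-4,0.1,0,0,0,0],[-8,0.3,0,0,0,0],[-12,0.4,0,0,0,0],[-16,0.5,1,0,0,0],[-20,0.6,2,0,0,0],[-23,0.7,3,0,0,0],[-25.2,0.8,4,0,0,0],[-25.2,0.8,4.9,0,0,0],[-25.2,0.8,4.9,0,0,0],[-25.2,0.8,4.9,0,0,0]],
])

```text
clock: 39.5
eef_pos: [428.2, -51.8, 200.1]
tool_rot: [3.141, -0.001, 1.543]
force: [0.4, -0.1, -0.9]
width: 30.2
gripper_force: 0.0
```

Run:
```python
from h import *
goal(427.5,-53,127.5,88.3)
```

```text
pos [428.2 -51.8 200.1] yaw 88.4 q [ 0.43  0.55 -0.53  2.2   0.56  0.53 -0.56] ->  [-0.13, -0.07, 7.26] [0.0, -0.001, 0.002]
```

Emit:
send_rows([
  [[0,-0.1,1.5,0,0,0],[0,-0.1,3,0,0,0],[0,-0.1,4.2,0,0,0],[0,-0.1,5.2,0,0,0],[0,-0.1,6.2,0,0,0],[0,-0.1,7,0,0,0],[0,-0.1,7.2,0,0,0],[0,-0.1,7.2,0,0,0]],
])

```text
clock: 40.3
eef_pos: [427.0, -52.7, 127.8]
tool_rot: [-3.141, 0.0, 1.542]
force: [-0.8, 0.3, 0.6]
width: 30.1
gripper_force: 0.0
```

Emit:
send_rows([
  [[0,0,0,0,0,0],[0,0,0,0,0,0],[0,0,0,0,0,0],[0,0,0,0,0,0]],
], grip=255)

```text
clock: 40.7
eef_pos: [428.0, -52.9, 128.4]
tool_rot: [3.139, -0.0, 1.542]
force: [2.2, -0.8, 2.0]
width: 7.6
gripper_force: 58.6
```

Run:
```python
from h import *
s=ctrl.read_state();p=s['eef_pos'];goal(p[0]+125,p[1]-3.6,p[2]); print(s['force'].round(1),s['width'])
```

```text
pos [428.  -52.9 128.4] yaw 88.3 q [ 0.29  0.68 -0.34  2.25  0.73  0.32 -0.71] ->  [0.01, 12.51, 0.03] [0.002, -0.0, -0.0]
[ 2.2 -0.8  2. ] 7.630338919800271
```

Emit:
send_rows([
  [[0,0.2,0,0,0,0],[0,0.5,0,0,0,0],[0,0.9,0,0,0,0],[0,1.4,0,0,0,0],[0,1.9,0,0,0,0],[0,2.4,0,0,0,0],[0,2.9,0,0,0,0],[0,3.4,0,0,0,0],[0,3.9,0,0,0,0],[0,4.4,0,0,0,0]],
])

```text
clock: 41.7
eef_pos: [469.9, -54.1, 128.4]
tool_rot: [-3.139, 0.001, 1.542]
force: [-2.4, 0.1, 9.0]
width: 7.6
gripper_force: 59.5
```

Emit:
send_rows([
  [[0,0.5,0,0,0,0],[0,1,0,0,0,0],[0,1.5,0,0,0,0],[0,2,0,0,0,0],[0,2.5,0,0,0,0],[0,3,0,0,0,0],[0,3.5,0,0,0,0],[0,4,0,0,0,0],[0,4.5,0,0,0,0],[0,5,0,0,0,0]],
])

```text
clock: 42.7
eef_pos: [519.9, -55.5, 128.4]
tool_rot: [-3.139, 0.001, 1.542]
force: [-3.6, 0.7, 8.2]
width: 8.1
gripper_force: 59.4
```

Emit:
send_rows([
  [[0,0.4,0,0,0,0],[0,0.8,0,0,0,0],[0,1.2,0,0,0,0],[0,1.5,0,0,0,0],[0,1.8,0,0,0,0],[0,2.1,0,0,0,0],[0,2.3,0,0,0,0],[0,2.3,0,0,0,0]],
])

```text
clock: 43.5
eef_pos: [543.4, -56.1, 128.4]
tool_rot: [-3.14, 0.0, 1.542]
force: [-0.4, 1.5, 6.8]
width: 7.9
gripper_force: 59.2
```

Emit:
send_rows([
  [[0,0.2,0,0,0,0],[0,0.3,0,0,0,0],[0,0.4,0,0,0,0],[0,0.5,0,0,0,0],[0,0.6,0,0,0,0],[0,0.6,0,0,0,0]],
])

```text
clock: 44.1
eef_pos: [549.1, -56.3, 128.4]
tool_rot: [-3.14, 0.0, 1.542]
force: [-1.3, -0.1, 6.8]
width: 7.8
gripper_force: 59.3
```

Emit:
send_rows([
  [[0,0.1,0,0,0,0],[0,0.2,0,0,0,0],[0,0.3,0,0,0,0],[0,0.3,0,0,0,0]],
])

```text
clock: 44.5
eef_pos: [552.1, -56.4, 128.4]
tool_rot: [-3.14, 0.0, 1.542]
force: [-2.3, 0.4, 7.7]
width: 7.8
gripper_force: 59.3
```

Emit:
send_rows([
  [[0,0.1,0,0,0,0],[0,0.15,0,0,0,0],[0,0.2,0,0,0,0],[0,0.2,0,0,0,0]],
])

```text
clock: 44.9
eef_pos: [553.1, -56.4, 128.4]
tool_rot: [-3.138, 0.001, 1.542]
force: [-3.9, 0.1, 9.6]
width: 7.4
gripper_force: 59.6
```

Emit:
send_rows([
  [[0,0.1,0,0,0,0],[0,0.15,0,0,0,0],[0,0.2,0,0,0,0],[0,0.2,0,0,0,0]],
])

```text
clock: 45.3
eef_pos: [553.4, -56.4, 128.4]
tool_rot: [-3.134, 0.002, 1.542]
force: [-7.4, 1.3, 13.5]
width: 7.7
gripper_force: 60.1
```

Emit:
send_rows([
  [[0,0.1,0,0,0,0],[0,0.2,0,0,0,0],[0,0.3,0,0,0,0],[0,0.3,0,0,0,0]],
])

```text
clock: 45.7
eef_pos: [553.7, -56.3, 128.3]
tool_rot: [-3.128, 0.003, 1.542]
force: [-15.3, 2.1, 20.8]
width: 7.7
gripper_force: 60.7
```

Emit:
send_rows([
  [[0,-0.2,0,0,0,0],[0,-0.4,0,0,0,0],[0,-0.5,0,0,0,0],[0,-0.5,0,0,0,0]],
])

```text
clock: 46.1
eef_pos: [553.1, -56.4, 128.4]
tool_rot: [-3.138, 0.001, 1.542]
force: [-4.2, 0.8, 9.0]
width: 7.5
gripper_force: 59.6
```

Emit:
send_rows([
  [[0,0,0,0,0,0],[0,0,0,0,0,0],[0,0,0,0,0,0],[0,0,0,0,0,0],[0,0,-1,0,0,0],[0,0,-3,0,0,0],[0,0,-6,0,0,0],[0,0,-10,0,0,0],[0,0,-12,0,0,0],[0,0,-12,0,0,0]],
], grip=165)

```text
clock: 47.1
eef_pos: [557.1, -56.5, 251.6]
tool_rot: [3.134, 0.0, 1.541]
force: [-0.2, -0.4, -0.2]
width: 30.2
gripper_force: 0.0
```

Run:
```python
from h import *
goal(635.7,-121,215,88.3)
d=grab('top','t8.png'); e=grab('scene','s8.png'); t=cv2.imread('pics/t8.png'); s=cv2.imread('pics/s8.png')
a=cv2.resize(t[120:220,265:405],None,fx=4,fy=4,interpolation=cv2.INTER_CUBIC)
b=cv2.resize(s[120:230,230:370],None,fx=4,fy=4,interpolation=cv2.INTER_CUBIC)
cv2.imwrite('pics/c8.png',cv2.resize(np.vstack([a,b]),(400,600)))
```

```text
pos [557.1 -56.5 251.6] yaw 88.3 q [ 0.44  0.63 -0.61  1.82  0.47  0.83 -0.43] ->  [-6.22, 8.02, 3.72] [0.007, 0.0, 0.0]
```

View pics/c8.png

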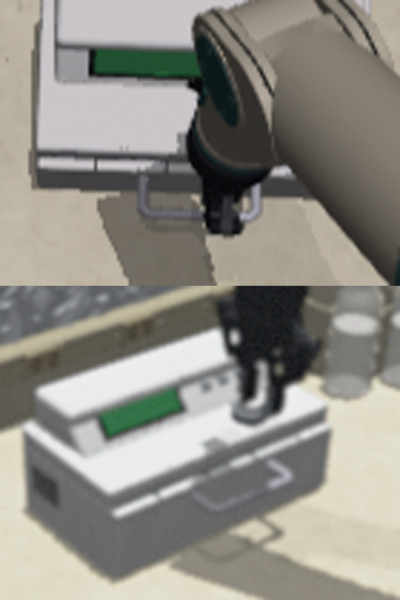

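The drawer panel is flush with the meter, with no gap. Now the key.

Emit:
send_rows([
  [[-1.5,2,0,0,0,0],[-3,4,0,0,0,0],[-4.5,6,0.5,0,0,0],[-6.2,8,1.5,0,0,0],[-6.2,8,2.5,0,0,0],[-6.2,8,3.3,0,0,0],[-6.2,8,3.6,0,0,0],[-6.2,8,3.6,0,0,0],[-6.2,8,3.6,0,0,0]],
], grip=255)

```text
clock: 48.1
eef_pos: [633.0, -120.2, 212.3]
tool_rot: [3.141, -0.0, 1.543]
force: [0.3, -0.7, -0.0]
width: 0.1
gripper_force: 0.0
```

Run:
```python
from h import *
goal(635.7,-121,200,88.3)
```

```text
pos [ 633.  -120.2  212.3] yaw 88.4 q [ 0.48  0.78 -0.58  1.61  0.51  0.9  -0.32] ->  [-0.07, 0.27, 1.23] [0.0, -0.0, 0.002]
```

Emit:
send_rows([
  [[-0.1,0.2,0.3,0,0,0],[-0.1,0.2,0.7,0,0,0],[-0.1,0.2,1,0,0,0],[-0.1,0.2,1.2,0,0,0],[-0.1,0.2,1.2,0,0,0]],
])

```text
clock: 48.6
eef_pos: [635.8, -122.1, 200.8]
tool_rot: [3.14, 0.0, 1.542]
force: [1.1, -0.4, 4.4]
width: -0.0
gripper_force: 2.4
```

Emit:
send_rows([
  [[0,0,0.15,0,0,0],[0,0,0.3,0,0,0],[0,0,0.45,0,0,0],[0,0,0.6,0,0,0],[0,0,0.6,0,0,0]],
])

```text
clock: 49.1
eef_pos: [636.0, -121.9, 200.1]
tool_rot: [3.138, 0.003, 1.541]
force: [-10.4, -0.7, 36.1]
width: 0.0
gripper_force: 18.2
```

Emit:
send_rows([
  [[0,0,-0.4,0,0,0],[0.2,-0.3,-1,0,0,0],[0.2,-0.3,-1.6,0,0,0],[0.2,-0.3,-1.6,0,0,0]],
])

```text
clock: 49.5
eef_pos: [632.0, -119.6, 210.2]
tool_rot: [-3.141, -0.0, 1.542]
force: [0.4, 1.2, -0.3]
width: 0.1
gripper_force: 0.0
```

Emit:
send_rows([
  [[0,0,0.1,0,0,0],[0,0,0.2,0,0,0],[0,0,0.3,0,0,0],[0,0,0.3,0,0,0]],
])

```text
clock: 49.9
eef_pos: [631.7, -119.9, 206.4]
tool_rot: [-3.14, -0.0, 1.542]
force: [-1.2, -0.1, 1.2]
width: 0.2
gripper_force: 0.7
```

Emit:
send_rows([
  [[0,0,0.1,0,0,0],[0,0,0.2,0,0,0],[0,0,0.3,0,0,0],[0,0,0.3,0,0,0]],
])

```text
clock: 50.3
eef_pos: [632.0, -119.9, 203.9]
tool_rot: [-3.141, 0.0, 1.542]
force: [-1.1, -0.1, 3.5]
width: -0.3
gripper_force: 1.5
```

Emit:
send_rows([
  [[0,0,0.1,0,0,0],[0,0,0.2,0,0,0],[0,0,0.3,0,0,0],[0,0,0.3,0,0,0]],
])

```text
clock: 50.7
eef_pos: [632.1, -119.8, 201.0]
tool_rot: [-3.141, 0.0, 1.542]
force: [-3.0, -0.1, 5.1]
width: -0.2
gripper_force: 2.3
```

The force rises like a spring over about 6 mm (1 to 5 N), so this is the key. I'll press to the bottom and release.

Emit:
send_rows([
  [[0,0,0.1,0,0,0],[0,0,0.2,0,0,0],[0,0,0.2,0,0,0],[0,0,0.2,0,0,0]],
])

```text
clock: 51.1
eef_pos: [632.2, -119.8, 200.6]
tool_rot: [3.141, 0.001, 1.542]
force: [-6.3, -0.5, 13.6]
width: -0.1
gripper_force: 6.9
```

Emit:
send_rows([
  [[0,0,-0.5,0,0,0],[0,0,-1.5,0,0,0],[0,0,-4,0,0,0],[0,0,-8,0,0,0],[0,0,-11,0,0,0],[0,-5,-12,0,0,0],[0,-10,-12,0,0,0],[0,-15,-12,0,0,0],[0,-15,-12,0,0,0]],
])

```text
clock: 52.0
eef_pos: [474.3, -115.6, 317.8]
tool_rot: [-3.132, 0.003, 1.542]
force: [1.1, -1.2, 0.9]
width: -0.2
gripper_force: 0.0
```

Run:
```python
from h import *
goal(480,100,320)
d=grab('top','t9.png')
```

```text
pos [ 474.3 -115.6  317.8] yaw 88.4 q [ 0.67  0.45 -0.69  1.92  0.37  0.91 -0.24] ->  [21.56, -0.05, -0.28] [-0.01, 0.003, -0.0]
```

View pics/t9.png

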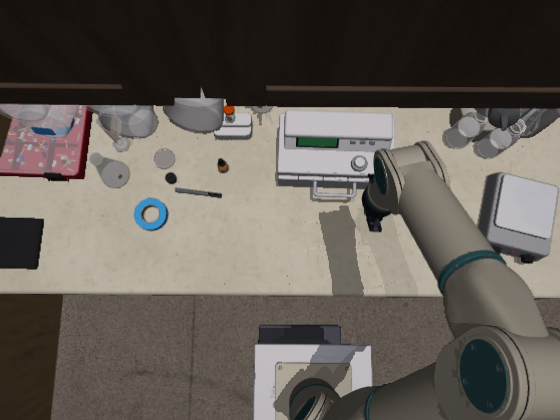

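The drawer is flush (panel at row 179), the bench is clear of cells and the bystanders have not moved, so I'm handing in.

```bash
python3 -c "
from cell import ctrl
print(ctrl.finish_job())"
```

```text
the job is handed in; nothing more can be done
None
```

All four cells went into seats of their own with their fins in the keyways, the drawer was pushed fully home, the read key was pressed to its stop, and the job was handed in at about 52 s; no verdict came back.

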